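# Dispense one toy wheel and push it into the parts tray

## Task

Press the plunger of the wheel dispenser all the way down once and let it spring back up, so that a single wooden wheel comes out into the channel in front of the magazine. Then nudge that wheel along the channel and off its end into the small metal parts tray, so that it lies flat in the tray. Nothing is to be picked up: leave the other two wheels in the magazine, and do not disturb the white tub, the sanding block or the wooden star.

Things in the scene. Friction and masses are not known exactly. Their poses are not given: they have to be found in the camera images.
- dispenser: Wooden wheel dispenser fixed to the bench. Origin on the bench under the magazine's centre; z up, -x side faces the robot. Base board x -78..74, y -68..68 mm, its top (deck) 14 mm high. Behind the magazine a plunger housing, x 25..69, y -22..22, 38 mm high. A full press sends the lowest wheel out in front (-x); when the plunger rises the next one drops, and would come out at another press.
- plunger (a joint): Travel of the plunger in m: 0 = up (rest), 0.026 = fully down. Sprung: about 3 N to start, 8 N at the bottom, plus damping; rises by itself in about half a second when let go.
- plunger_top (a point): Centre of the top face of the plunger's round cap (32 mm diameter, dark steel), 74 mm above the bench at rest, 47 mm behind the magazine's centre (dispenser +x). Press straight down here by 26 mm.
- magazine_floor (a point): Centre of the magazine's floor, on the deck, 14 mm above the bench. The magazine is a square wooden shaft, 48 mm outside, 38 mm inside, open on top, its top 56 mm above the bench; it holds three wheels in a stack.
- channel_mid (a point): Mid-floor (14 mm above bench) of the straight channel before the magazine, 47 mm from magazine_floor along dispenser -x. The dispensed wheel lies within a few mm of here. It runs along the dispenser's y, 46 mm wide between fence (magazine side) and rail, both 9 mm above the deck; both ends, 68 mm from here, are open, without a stop.
- wheel_0_center (a point): Centre of the lowest wheel in the magazine, the one that comes out. Waxed, slippery wooden disc, 36 mm diameter, 12 mm thick, about 30 g, lying flat, with a small axle bore. At rest its centre is 6 mm above what it lies on.
- wheel_1_center (a point): Centre of the second wheel in the stack (same wheel); must stay in the magazine.
- wheel_2_center (a point): Centre of the top wheel in the stack (same wheel); must stay in the magazine.
- parts_tray: Square aluminium tray fixed to the bench off one end of the channel, either end. 68 mm outside, 60 mm inside, walls 10 mm high (4 mm below the deck), floor 4 mm above the bench. Origin: under its centre, on the bench, in line with the channel, 104 mm from channel_mid; 2 mm gap to the board. A wheel whose trailing edge is pushed over the near wall drops in flat.
- filler_tub: Bystander: loose white tub with lid, 72 mm diameter, 68 mm tall, stands off the other end of the channel. Origin: centre of its underside.
- sanding_block: Bystander: loose cork sanding block, 58 x 105 x 34 mm, lies to the left behind the dispenser. Origin: centre of its underside.
- wooden_star: Bystander: loose cut-out wooden star, 73 x 84 x 12 mm, lies flat to the right of the dispenser. Origin: centre of its underside.
Things that resemble listed ones, but are neither listed nor needed, are in the scene too. Leave any blue or turquoise look-alike of the part that bears wheel_2_center alone.

How it is judged:
By the outcome, as a careful person would: the job done as asked, in the order asked, and still so for the second after the job is handed in, with the robot touching nothing.
It also fails if it takes over 45 s, if anything falls off the work surface, if the arm or the gripper's body presses on something with over 40 N, if the wrist force passes 120 N, or if a joint passes its speed limit or range.

## Robot

A 6-joint arm with a two-finger parallel gripper is mounted at the origin on a cart in front of the work surface, level with it; the furniture and walls round the work are solid. World frame = base frame: x ahead of the robot, y to its left, z up, the work surface at z = 0. Lengths are in m, angles in rad, forces in N, time in s.
With the tool pointing down it reaches from about 0.375 to 0.925 m from the base axis. Payload 5.7 kg.
Tool frame: the origin (TCP) lies midway between the tips of the shut fingers; the grasp point (between the pads) lies 19 mm behind it; y points along the fingers, z is the direction in which the jaws open and shut, and the axes are right-handed (so a half turn about y gives the same grasp; the last joint's range is limited). The gripper opens to 88 mm and grips with 3 to 60 N. Pads are 20 mm wide; open, the fingers measure 115 mm over their backs; the gripper's body (75 mm by 178 mm) begins 61 mm behind the grasp point.
Start: joints at [-1.337, 0.359, 1.51, -0, 1.272, -0.115], TCP at [0.205, -0.564, 0.223] pointing down, gripper open.
Joint ranges: [-2.97, 2.97], [-1.01, 2.36], [0.21, 2.38], [-0.96, 4.11], [0.2, 2.71], [-2.98, 2.98]. Speed limits (rad/s): [2.39, 2.39, 3.14, 3.14, 3.14, 3.14].

## Interface

Orientations are given as [roll, pitch, yaw] about the fixed x, y, z axes, in that order (R = Rz(yaw) Ry(pitch) Rx(roll)).
In Python, from bench import reach, move_l, goto_joints, gripper_to, sleep, ik, state, snapshot, get_calibration, Unreachable, hand_in gives the robot as it stands. The module is installed in compiled form; this text tells all that it offers. Calls block until the motion is done:
- reach(position, orientation): joint-space move of the TCP to a pose.
- move_l(position, speed=0.15, orientation=None, stop_force=None): straight line of the TCP; orientation=None keeps the orientation; speed is the mean speed in m/s. With stop_force (N) it stops when the force on the tool has changed by that much, and returns True; else False.
- goto_joints(angles): joint-space move.
- gripper_to(opening, strength=None): finger opening in m; strength is the grip in N (None keeps the last); returns when the fingers have stopped.
- sleep(seconds).
- ik(position, orientation): joint angles nearest the present ones, or None.
- state(): the state.
- snapshot(name): name is "side" or "top"; returns the picture (384x512x3 uint8, blue, green, red); there is no depth.
- get_calibration(name): a dict with "fovy" (degrees; the focal length in pixels is half the picture's height over the tangent of half this angle, whatever the lens; pixels are square), "cx", "cy" (the principal point, pixels), "distortion" ([k1, k2, p1, p2, k3] as OpenCV has them; the pictures are not rectified), "cam_to_world" (4x4, takes a point from camera to world coordinates). Camera axes: x right, y down, z forward; pixel columns grow to the right and rows downward; lengths in m; the calibration is good to about 2 mm. A picture is of the moment at which its call begins. get_calibration takes no time and is no camera call.
A pose or a line that the arm cannot do raises Unreachable and nothing moves.
- hand_in(): hands the job in, once; it reports no verdict.
The state is a dict: "clock": time; "joint_pos": joint angles; "joint_velocities": joint speeds; "joint_efforts": joint torques, N m; "position": TCP position; "orientation": TCP orientation; "ft_force": force on the tool from outside, world axes, zero at the start; "moment": the same for the moment, N m; "grip_width": finger opening in m.
Only numpy, scipy, OpenCV 4.12 (cv2) and the standard library are available. Lean on these libraries where they do the work, as an engineer would, in place of code of your own. Each camera call takes 0.05 s, during which the arm holds its last target. There are 200 camera calls.

## Working session

There is one attempt and no reset: what is moved stays moved. The work goes in short steps, each a Python script; the robot and the scene stay as the last script left them, time stands still between calls to the robot, and variables do not carry over. Pictures are saved under pics/ and viewed, about 8 in all and at most 12, crops included, and the job is handed in when it is done.

```bash
mkdir -p pics
python3 - <<'E'
from bench import *
import cv2
for n in("top","side"):
    cv2.imwrite(f"pics/{n}0.png",cv2.resize(snapshot(n),None,fx=1.5,fy=1.5,interpolation=cv2.INTER_CUBIC)); print(get_calibration(n))
s=state();print(s['clock'],s['position'],s['orientation'],s['grip_width'])
E
```

```text
{'fovy': 46.83978593619291, 'cx': 260.6132251911447, 'cy': 198.80610328121804, 'distortion': array([-0.11730115,  0.        ,  0.        ,  0.        ,  0.        ]), 'cam_to_world': array([[-3.72345095e-02, -9.78259725e-01,  2.04013485e-01,
         5.08079568e-01],
       [-9.99306285e-01,  3.63001643e-02, -8.32146298e-03,
        -8.37026970e-02],
       [ 7.34829048e-04, -2.04181804e-01, -9.78932710e-01,
         9.42811359e-01],
       [ 0.00000000e+00,  0.00000000e+00,  0.00000000e+00,
         1.00000000e+00]])}
{'fovy': 53.517925333303765, 'cx': 251.70092792740658, 'cy': 187.95666841119316, 'distortion': array([-0.02784902,  0.        ,  0.        ,  0.        ,  0.        ]), 'cam_to_world': array([[-0.82320672, -0.37601573,  0.42537379,  0.25578091],
       [-0.56746318,  0.52147509, -0.63721995,  0.54453136],
       [ 0.01778289, -0.76594771, -0.64265688,  0.71855256],
       [ 0.        ,  0.        ,  0.        ,  1.        ]])}
0.1 [ 0.20491945 -0.56327147  0.22190734] [-1.57241935e+00  1.74598783e-04 -2.79277541e+00] 0.08775675116946474
```

View pics/top0.png

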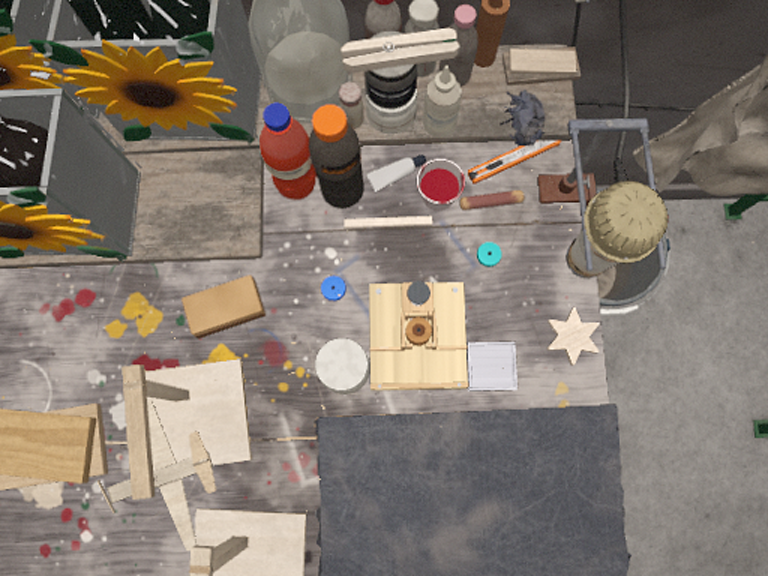

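View pics/side0.png

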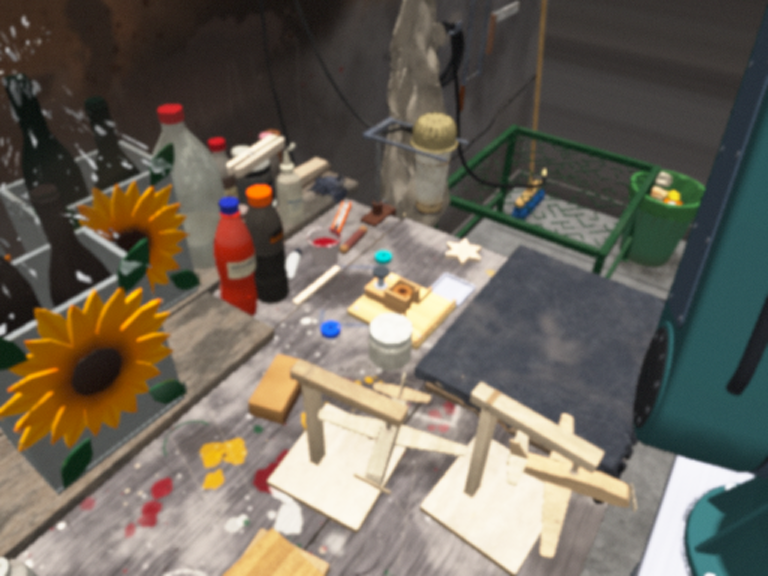

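Top view: the dispenser is at about (418,335), with the plunger cap at (419,293) and the magazine at (418,331). The tray is at (492,366) on the -y side, the tub at (342,365) on +y, and the star at (575,335). The blue (333,288) and turquoise (489,254) wheels are look-alikes. The brown wheel in the magazine is the one meant. I'll enlarge the crop to confirm and measure.

```bash
cat > h.py <<'E'
from bench import *
import numpy as np, cv2
def px2w(n,u,v,z):
    c=get_calibration(n);f=192/np.tan(np.radians(c['fovy']/2))
    K=np.array([[f,0,c['cx']],[0,f,c['cy']],[0,0,1]])
    p=cv2.undistortPoints(np.array([[[u,v]]],float),K,c['distortion'])[0,0]
    T=c['cam_to_world'];d=T[:3,:3]@[p[0],p[1],1];o=T[:3,3]
    return o+d*(z-o[2])/d[2]
def w2px(n,P):
    c=get_calibration(n);f=192/np.tan(np.radians(c['fovy']/2))
    K=np.array([[f,0,c['cx']],[0,f,c['cy']],[0,0,1]])
    W=np.linalg.inv(c['cam_to_world'])
    return cv2.projectPoints(np.array(P,float).reshape(-1,1,3),cv2.Rodrigues(W[:3,:3])[0],W[:3,3],K,c['distortion'])[0].reshape(-1,2)
def crop(n,x0,y0,w,h,s,name):
    cv2.imwrite(f"pics/{name}.png",cv2.resize(snapshot(n)[y0:y0+h,x0:x0+w],None,fx=s,fy=s,interpolation=cv2.INTER_CUBIC))
E
python3 -c "
from h import *
crop('top',200,175,160,100,5,'c1')"
```

```text
(no output)
```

View pics/c1.png

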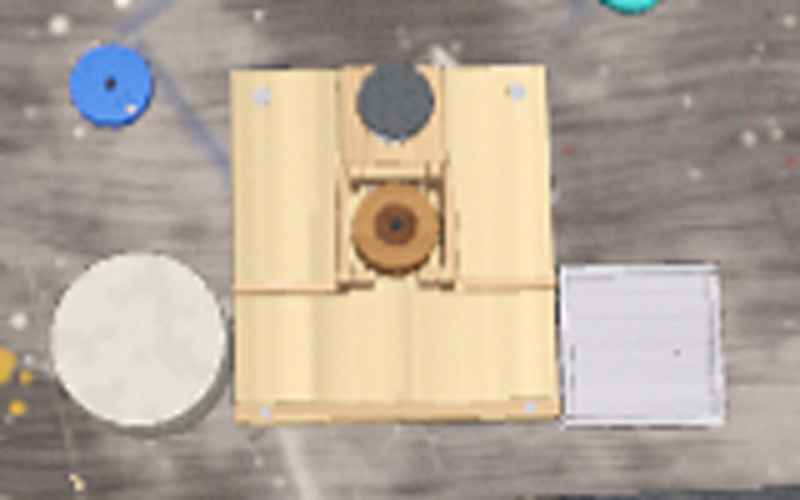

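The crop confirms it: brown wheel in the magazine at (396,226), cap at (395,100), tray spanning (558..725, 263..425) on the right, and tub on the left.

Run:
```python
from h import *
q=lambda u,v,z:px2w('top',200+u/5-.4,175+v/5-.4,z)
for nm,u,v,z in [('bl',231,70,.014),('br',546,66,.014),('fr',560,418,.014),('fl',236,422,.014),('cap',395.5,100,.074),('wheel',396,226,.05),
 ('t1',558,266,.01),('t2',720,263,.01),('t3',725,425,.01),('t4',562,426,.01),('railR',558,402,.023),('railL',236,404,.023),('fenR',553,287,.023),('fenL',236,291,.023),('tub',138,340,.068)]:
    print(nm,q(u,v,z).round(4))
for yaw in np.arange(-3.14,3.15,.524):
    print(yaw.round(2),[None if (r:=ik(p,[-np.pi/2,0,yaw])) is None else r.round(2) if hasattr(r,'round') else np.round(r,2) for p in ([.53,-.1,.12],)])
```

```text
bl [ 0.7252 -0.0606  0.014 ]
br [ 0.722  -0.1963  0.014 ]
fr [ 0.571  -0.1934  0.014 ]
fl [ 0.5745 -0.058   0.014 ]
cap [ 0.6964 -0.1277  0.074 ]
wheel [ 0.6491 -0.1267  0.05  ]
t1 [ 0.6356 -0.1967  0.01  ]
t2 [ 0.6341 -0.2661  0.01  ]
t3 [ 0.5654 -0.2633  0.01  ]
t4 [ 0.5679 -0.1945  0.01  ]
railR [ 0.577  -0.1918  0.023 ]
railL [ 0.5813 -0.0585  0.023 ]
fenR [ 0.625  -0.1925  0.023 ]
fenL [ 0.6284 -0.06    0.023 ]
tub [ 0.6044 -0.0218  0.068 ]
-3.14 [array([-0.31,  0.39,  1.76, -0.  ,  0.99,  1.25])]
-2.62 [array([-0.31,  0.39,  1.76, -0.  ,  0.99,  0.73])]
-2.09 [array([-0.31,  0.39,  1.76, -0.  ,  0.99,  0.21])]
-1.57 [array([-0.31,  0.39,  1.76,  0.  ,  0.99, -0.32])]
-1.04 [array([-0.31,  0.39,  1.76,  0.  ,  0.99, -0.84])]
-0.52 [array([-0.31,  0.39,  1.76,  0.  ,  0.99, -1.37])]
0.0 [array([-0.31,  0.39,  1.76,  0.  ,  0.99, -1.89])]
0.53 [array([-0.31,  0.39,  1.76,  0.  ,  0.99, -2.41])]
1.05 [array([-0.31,  0.39,  1.76, -0.  ,  0.99, -2.94])]
1.58 [array([-0.31,  0.39,  1.76, -0.  ,  0.99,  2.82])]
2.1 [array([-0.31,  0.39,  1.76, -0.  ,  0.99,  2.3 ])]
2.62 [array([-0.31,  0.39,  1.76, -0.  ,  0.99,  1.77])]
3.15 [array([-0.31,  0.39,  1.76, -0.  ,  0.99,  1.25])]
```

Run:
```python
from h import *
O=[-np.pi/2,0,-np.pi/2-.021]
gripper_to(0,20)
reach([.6964,-.1277,.17],O)
move_l([.6964,-.1277,.085],.15); s=state(); print(s['clock'],s['position'],s['orientation'],s['ft_force'],s['grip_width'])
print(move_l([.6964,-.1277,.0468],.04,stop_force=30)); sleep(.3)
s=state(); print(s['clock'],s['position'],s['ft_force'])
move_l([.6964,-.1277,.16],.1)
move_l([.60,-.03,.2],.25) ; sleep(.2)
crop('top',200,175,160,100,5,'c2');print(state()['clock'])
cv2.imwrite('pics/s2.png',cv2.resize(snapshot('side')[160:250,220:340],None,fx=6,fy=6,interpolation=cv2.INTER_CUBIC))
```

```text
4.5583 [ 0.69697052 -0.12808641  0.08566669] [-1.56975107e+00 -2.36193912e-04 -1.59215322e+00] [0.2803674  0.33808242 0.33232706] 0.00040436675172456635
False
5.9667 [ 0.69709622 -0.12787409  0.0483222 ] [-2.58606486  0.47292368 10.59728643]
8.225
```

View pics/c2.png

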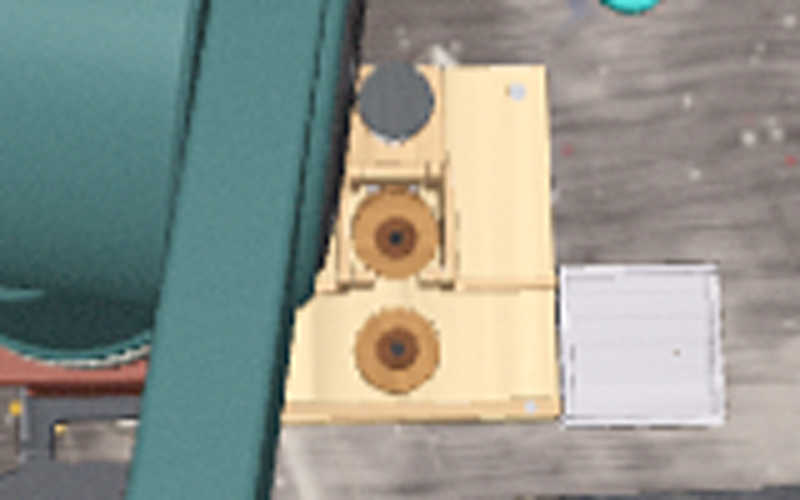

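View pics/s2.png

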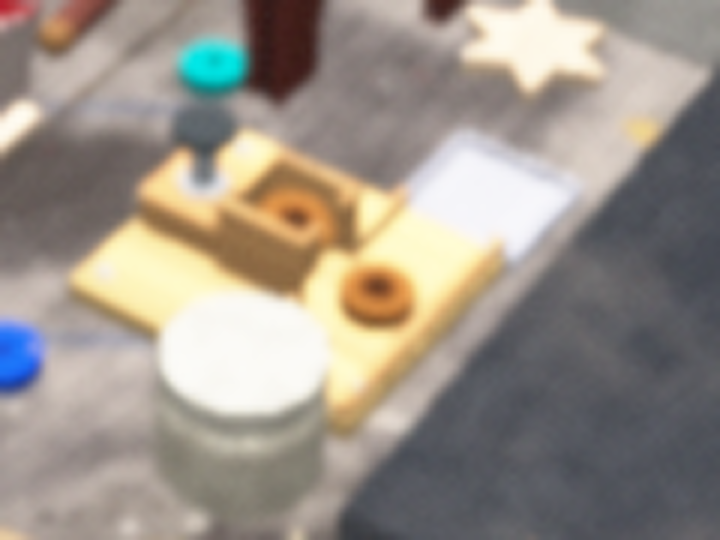

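The plunger went fully down and is back up. One wheel lies in the channel at (397,350), and two remain in the magazine. Next is the nudge towards -y.

Run:
```python
from h import *
print(px2w('top',200+397/5-.4,175+350/5-.4,.026))
m=np.array([.6016,-.1257]);d=np.array([-.021,-.9998])
P=lambda s,z:[*(m+d*s),z]
move_l(P(-.041,.10),.15)
print('desc',move_l(P(-.041,.017),.08,stop_force=8)); s=state();print(s['clock'],s['position'],s['ft_force'])
print('push',move_l(P(.055,.017),.05,stop_force=12)); s=state();print(s['clock'],s['position'],s['ft_force'])
print('push2',move_l(P(.070,.017),.02,stop_force=12)); s=state();print(s['clock'],s['position'],s['ft_force'])
sleep(.3)
move_l(P(.06,.017),.05)
move_l(P(.055,.12),.15)
move_l(P(-.10,.22),.25); sleep(.2)
crop('top',200,175,160,100,5,'c3');print(state()['clock'])
cv2.imwrite('pics/s3.png',cv2.resize(snapshot('side')[160:250,220:340],None,fx=6,fy=6,interpolation=cv2.INTER_CUBIC))
```

```text
[ 0.60090822 -0.12594638  0.026     ]
desc False
10.3667 [ 0.60298442 -0.08482135  0.01750855] [-0.0483003   0.51108031 -0.56601117]
push False
12.4333 [ 0.60042669 -0.18047623  0.01700669] [-0.36167918 -0.06978296 -1.0910547 ]
push2 False
13.3333 [ 0.6000772  -0.19563848  0.0169638 ] [ 0.02475411  0.0607587  -0.31673586]
15.9583
```

View pics/c3.png

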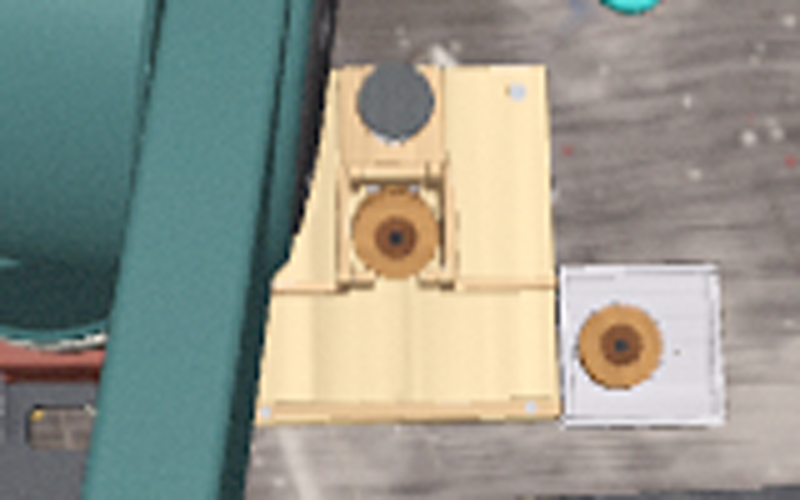

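View pics/s3.png

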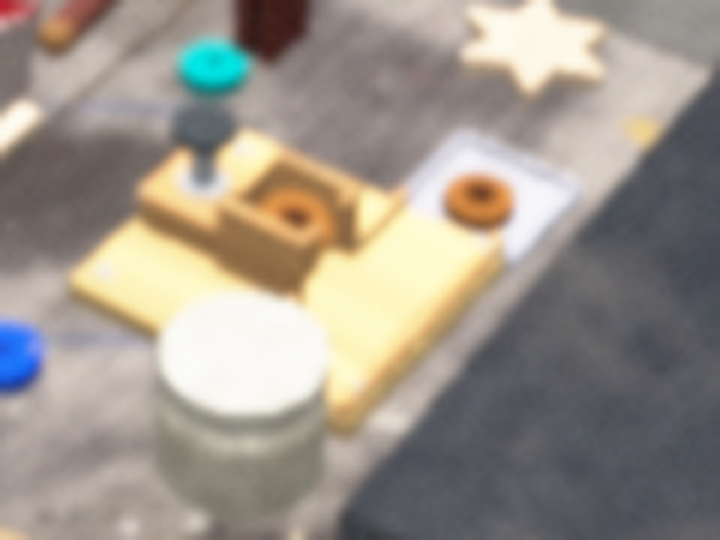

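The wheel lies flat inside the tray at (620,346): its outline is round and it clears the near wall. The magazine's wheel stack and the tub haven't moved, and the plunger is up. Handing in.

```bash
python3 -c "
from h import *
w=px2w('top',323.6,243.8,.016);print(w,state()['clock'],state()['ft_force']);hand_in()"
```

```text
[ 0.59990983 -0.22012084  0.016     ] 16.0083 [ 0.05804418 -0.22586587 -0.03876903]
the job is handed in; nothing more can be done
```

I pressed the plunger fully down once with the closed fingers and let it spring back, and one wheel came out into the channel. I then nudged that wheel along the channel into the tray with small forces and handed the job in at 16.0 s.

- **Wheel:** In the last pictures it lies flat in the tray, centred at about (0.600, -0.220), roughly 10 mm from the tray's centre towards the dispenser and clear of the walls.
- **Everything else:** The plunger is back up and the magazine's stack looks unchanged; only its top wheel can be seen, so the two remaining wheels are inferred. The tub and star look undisturbed in the last side view. I did not re-check the sanding block, but the fingers never went down near it.
- **Robot:** The arm is clear of everything and the tool force reads near zero.

No check failed or disagreed.

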